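Load the capacitor cradle and index it at the ball detent

TASK

Stand the two can capacitors upright in the cradle of the test slide, one in each cell, while the cradle is still near its starting end. Then take the cradle by its handle and slide it towards the notch in the index strip until you feel the ball click in; do not run on past the notch. Finish there still holding the handle, cradle at rest with the ball in the notch, and leave the screwdriver, solder reel and bottle alone.

Things in the scene. Friction and masses are not known exactly. Their poses are not given: they have to be found in the camera images.
- fixture: The test slide, fixed to the bench: aluminium base 130 x 420 x 12 mm thick with two guide rods along it. Origin: centre of its underside, on the bench (z = 0). Its y axis runs along the rods and is the slide direction (world +y turned by up to 0.2 rad); x points across, away from the robot. An index strip, top 44 mm above the bench, is clamped along its far (+x) side.
- cradle: Grey plastic cradle, 56 mm wide (x), 186 mm long (y), that slides on the rods along the fixture's y only (0.20 m of travel between end stops, about 2 N of drag). It starts near the -y end. Two open square cells with a handle post midway between. Origin: centre of its underside, 24 mm above the bench; axes parallel to the fixture's.
- handle (a point): Centre of the top face of the cradle's black handle grip: a square block 20 (x) x 20 (y) x 32 mm high on a 12 mm square stem; its top is 125 mm above the bench. Grip it from above, either pair of faces. Axes as the fixture's.
- cell_left (a point): Centre of the inner floor of the cradle's +y cell, 29 mm above the bench. The cell is 48 x 48 mm inside, walls 4 mm thick that rise 24 mm above this floor. 65 mm from the handle along y.
- cell_right (a point): Centre of the inner floor of the cradle's -y cell, 29 mm above the bench; same sizes as cell_left, 65 mm from the handle along -y.
- plunger (a point): Ball plunger of the cradle, moving with it: a 10 mm spring ball in a brass housing in the middle of the cradle's far (+x) side, 34 mm above the bench. The point is the ball's centre while it rides on the plain strip, pressing on it with about 6 N.
- notch (a point): Where plunger lies when the ball sits in the notch, an 8 mm gap in the strip's inner edge; a black thumbscrew (top 48 mm above the bench) stands 28 mm beyond it in x. The place varies: 80 to 170 mm of slide towards +y from the start. The ball drops 2 mm in; then 6 to 10 N moves the cradle out either way, against about 2 N on the plain strip. Axes as the fixture's.
- capacitor_a: Can capacitor: upright aluminium cylinder, diameter 36 mm, 62 mm high, plus two 3 mm terminals on its black top; about 60 to 130 g. Origin: centre of its underside; z up along the can. It starts standing on the bench between the robot and the slide.
- capacitor_b: A second, identical can capacitor (diameter 36 mm, 62 mm high, origin at the centre of its underside, z up), also standing on the bench between the robot and the slide.
- screwdriver: Bystander: a screwdriver, 180 mm long, lying on the bench on the left. Origin on its underside, x along it.
- solder_reel: Bystander: a grey solder reel, diameter 60 mm, 40 mm high, standing flat on the bench on the left. Origin: centre of its underside.
- cleaner_bottle: Bystander: a white bottle, diameter 44 mm, 110 mm high, standing on the bench on the right. Origin: centre of its underside.

How it is judged:
On the way:
1. both capacitors stand upright, one in each cell, let go, with the cradle still at least 30 mm short of the notch ((((horizontal distance between capacitor_a and cell_left below 0.011 m and z of capacitor_a in the frame of cell_left between -0.004 and 0.005 m and angle between capacitor_a's own z axis and vertical below 0.12 rad) and (horizontal distance between capacitor_b and cell_right below 0.011 m and z of capacitor_b in the frame of cell_right between -0.004 and 0.005 m and angle between capacitor_b's own z axis and vertical below 0.12 rad)) or ((horizontal distance between capacitor_a and cell_right below 0.011 m and z of capacitor_a in the frame of cell_right between -0.004 and 0.005 m and angle between capacitor_a's own z axis and vertical below 0.12 rad) and (horizontal distance between capacitor_b and cell_left below 0.011 m and z of capacitor_b in the frame of cell_left between -0.004 and 0.005 m and angle between capacitor_b's own z axis and vertical below 0.12 rad))) and contact force between the fingers and capacitor_a below 0.1 N and contact force between the fingers and capacitor_b below 0.1 N and y of plunger in the frame of notch below -0.03 m), for 0.2 s.
At the end, for the whole second after the job is handed in: The plunger lies within 2.5 mm of the notch along the slide, the cradle is at rest (under 10 mm/s) and the fingers still hold it (over 2 N of contact); both capacitors stand upright (within 7 degrees) on the floors of the cells, one in each, not touched by the fingers ((((horizontal distance between capacitor_a and cell_left below 0.011 m and z of capacitor_a in the frame of cell_left between -0.004 and 0.005 m and angle between capacitor_a's own z axis and vertical below 0.12 rad) and (horizontal distance between capacitor_b and cell_right below 0.011 m and z of capacitor_b in the frame of cell_right between -0.004 and 0.005 m and angle between capacitor_b's own z axis and vertical below 0.12 rad)) or ((horizontal distance between capacitor_a and cell_right below 0.011 m and z of capacitor_a in the frame of cell_right between -0.004 and 0.005 m and angle between capacitor_a's own z axis and vertical below 0.12 rad) and (horizontal distance between capacitor_b and cell_left below 0.011 m and z of capacitor_b in the frame of cell_left between -0.004 and 0.005 m and angle between capacitor_b's own z axis and vertical below 0.12 rad))) and contact force between the fingers and capacitor_a below 0.1 N and contact force between the fingers and capacitor_b below 0.1 N and y of plunger in the frame of notch between -0.0025 and 0.0025 m and contact force between the fingers and cradle above 2 N and linear speed of cradle below 0.01 m/s); the arm keeps its last pose, push and grip.
It fails at once if the cradle runs more than 10 mm past the notch (y of plunger in the frame of notch above 0.01 m).
It fails at once if the screwdriver is disturbed (moved more than 20 mm) (distance of screwdriver from where it was at the start of the episode above 0.02 m).
It fails at once if the solder reel is disturbed (moved more than 20 mm) (distance of solder_reel from where it was at the start of the episode above 0.02 m).
It fails at once if the cleaner bottle is disturbed (moved more than 20 mm) (distance of cleaner_bottle from where it was at the start of the episode above 0.02 m).
It also fails if it takes over 72 s, if anything falls off the work surface, if the arm or the gripper's body presses on something with over 40 N, if the wrist force passes 120 N, or if a joint passes its speed limit or range.

ROBOT

A 6-joint arm with a two-finger parallel gripper is mounted at the origin on the work surface. World frame = base frame: x ahead of the robot, y to its left, z up, the work surface at z = 0. Lengths are in m, angles in rad, forces in N, time in s.
With the tool pointing down it reaches from about 0.35 to 0.775 m from the base axis. Payload 7.3 kg.
Tool frame: the origin (TCP) lies at the centre of the arm's flange, where the gripper is bolted on; the fingertips stand 178 mm ahead of it and the grasp point (between the pads) lies 159 mm ahead of it; z points along the fingers, y is the line along which they close (so a half turn about z gives the same grasp; the last joint's range is limited). The gripper opens to 92 mm and grips with 3 to 60 N. Pads are 19 mm wide; open, the fingers measure 130 mm over their backs; the gripper's body (75 mm by 190 mm) begins 47 mm behind the grasp point.
Start: joints at [-1.462, 0.342, 1.524, -0, 1.275, -0.146], TCP at [0.132, -0.508, 0.405] pointing down, gripper open.
Joint ranges: [-2.53, 2.53], [-0.77, 2.02], [0.04, 2.7], [-1, 4.14], [0.28, 2.66], [-3.11, 3.11]. Speed limits (rad/s): [2.57, 2.57, 3.14, 3.14, 3.14, 3.14].

INTERFACE

Orientations are given as [roll, pitch, yaw] about the fixed x, y, z axes, in that order (R = Rz(yaw) Ry(pitch) Rx(roll)).
In Python, from cell import robot gives the robot as it stands.
- The arm moves only by the shell command python3 drive.py 'ROWS' [OPENING] [FORCE]. ROWS is a JSON object with one list for each field, all of the same length, 1 to 8, a row being the entries at one place: dx, dy, dz (the shift in parts of the range, where 1.0 means 40 cm), ax, ay, az (a rotation vector in normalised numbers (1 is 2 rad)); each row shifts and turns the commanded pose from where the row before left it, along the tool's axes as they then stand; what a row does not reach is not made up. A row lasts 1/12 s, in which the tool goes at most 0.0417 m and 0.125 rad, less where a joint would pass 70% of its speed; a pose out of reach is approached as far as the arm can. OPENING is the finger opening in m, set as the command begins (- or left out keeps the last). The fingers move at their own pace and stop on an object; FORCE is the grip in N (left out, the last holds). Time passes only in rows, so rows that do not move let the fingers close. It prints the time, the measured TCP pose, the force, the opening and the grip force at its end. A shift or turn number past 1, either way, is cut back to 1. Input that does not fit is refused with a message, and nothing moves.
- robot.observe(): the state, without advancing time (a new reading comes with each control period).
- robot.read_camera(name): name is "scene" or "top" or "wrist"; returns a dict with "image" (480x640x3 uint8, red, green, blue), "fx", "fy", "cx", "cy" (pixels), "pose" (4x4, takes a point from camera to world coordinates). Camera axes: x right, y down, z forward; pixel columns grow to the right and rows downward; lengths in m; the calibration is good to about 2 mm. A picture is of the moment at which its call begins. There is no depth.
- robot.hand_in(): hands the job in; it is judged then, once.
The state is a dict: "time": time; "qpos": joint angles; "qvel": joint speeds; "joint_efforts": joint torques, N m; "tool_pos": TCP position; "tool_rot": TCP orientation; "contact_force": force on the tool from outside, world axes, zero at the start; "torque": the same for the moment, N m; "opening": finger opening in m; "grip_force": force on a finger pad.
Only numpy, scipy, OpenCV 4.12 (cv2) and the standard library are available. Lean on these libraries where they do the work, as an engineer would, in place of code of your own. Each camera call takes 0.05 s, during which the arm holds its last target. There are 200 camera calls.

## Working session

There is one attempt and no reset: what is moved stays moved. The work goes in short steps, Python scripts to look and compute and a shell command to move; the robot and the scene stay as the last step left them, time stands still between calls to the robot, and variables do not carry over. Pictures are saved under pics/ and viewed, at most 10 in all, crops included, and the job is handed in when it is done.

```bash
ls; mkdir -p pics
python3 - <<'E'
from cell import robot
import cv2,pickle
d={}
for n in("scene","top"):
    c=robot.read_camera(n);d[n]=c;cv2.imwrite(f"pics/{n}0.png",c["image"][:,:,::-1]);print(n,c["fx"],c["fy"],c["cx"],c["cy"],c["pose"].round(3).tolist() if hasattr(c["pose"],'round') else c["pose"])
pickle.dump(d,open("cam0.pkl","wb"));print(robot.observe())
E
```

```text
cell.py
drive.py
pics
scene 592.736865170548 592.736865170548 321.77318665211516 227.71389851887014 [[0.105, 0.552, -0.827, 1.59], [0.994, -0.078, 0.075, -0.124], [-0.023, -0.83, -0.557, 0.843], [0.0, 0.0, 0.0, 1.0]]
top 555.3875535849386 555.3875535849386 319.2723334097891 245.99401651506625 [[0.004, -0.992, 0.124, 0.383], [-1.0, -0.004, 0.001, -0.016], [-0.0, -0.124, -0.992, 1.354], [0.0, 0.0, 0.0, 1.0]]
{'time': 0.1, 'qpos': array([-1.46196354e+00,  3.42657239e-01,  1.52493030e+00, -1.38238388e-05,
        1.27540748e+00, -1.45983886e-01]), 'qvel': array([ 0.00132885, -0.00190688, -0.00326469,  0.00046269, -0.00026363,
       -0.00020091]), 'joint_efforts': array([ 1.34045338e-03, -4.32002878e+01, -2.44694817e+01,  7.18088890e-02,
        5.25118271e-02, -5.02151545e-05]), 'tool_pos': array([ 0.13235009, -0.50791642,  0.40410904]), 'tool_rot': array([-3.14020328e+00, -1.90917833e-04,  2.54820572e-01]), 'contact_force': array([-0.63929227, -0.63192283, -0.77661041]), 'torque': array([-0.03910991, -0.00185059,  0.02675055]), 'grip_force': 0.0, 'opening': 0.09188451335520921}
```

View pics/top0.png

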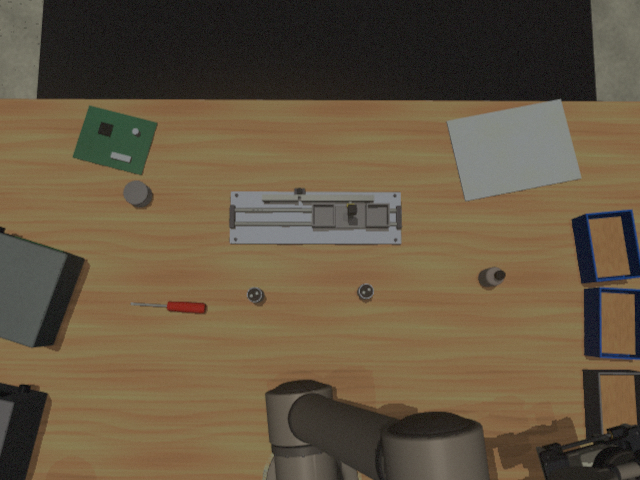

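View pics/scene0.png

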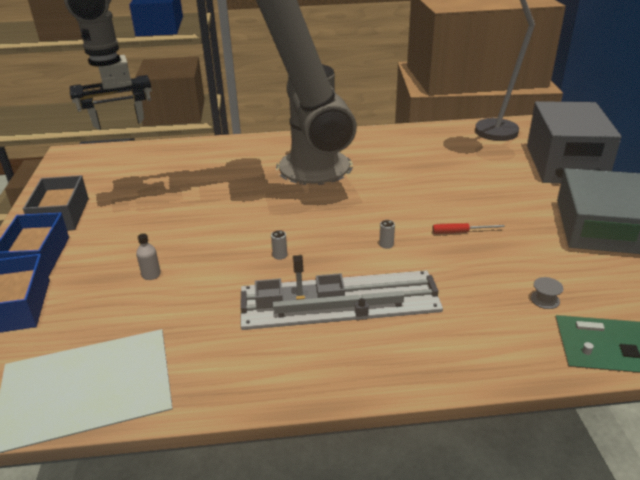

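Top view: fixture spans (230..402, 192..244), handle near (352,211), thumbscrew near (300,191), cans at (256,296) and (366,292). I'll take an enlarged crop of each view for accuracy.

Run:
```python
import cv2,pickle
d=pickle.load(open("cam0.pkl","rb"))
a=d["top"]["image"][182:307,225:410,::-1];cv2.imwrite("pics/t1.png",cv2.resize(a,None,fx=4,fy=4,interpolation=cv2.INTER_CUBIC))
b=d["scene"]["image"][210:340,230:450,::-1];cv2.imwrite("pics/s1.png",cv2.resize(b,None,fx=3.6,fy=3.6,interpolation=cv2.INTER_CUBIC))
```

```text
(no output)
```

View pics/t1.png

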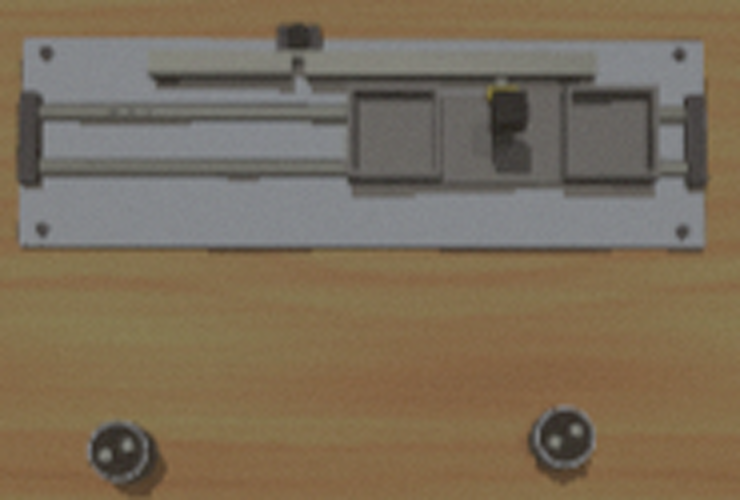

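View pics/s1.png

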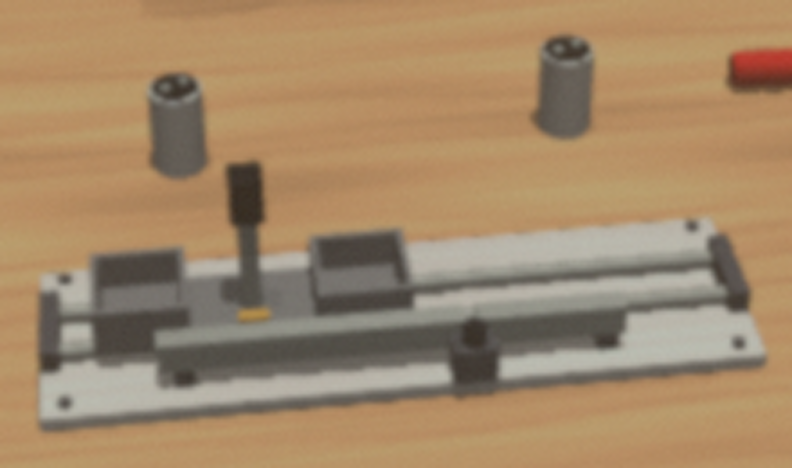

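Crop: cans' tops at crop (120,452) and (563,437); cells' rims centred (395,136) and (611,135); grip ~(510,108); notch gap (300,80); thumbscrew top (299,36).

```bash
cat > h.py <<'E'
import numpy as np,pickle
def ray(c,u,v,z):
    P=np.array(c["pose"]);r=P[:3,:3]@np.array([(u-c["cx"])/c["fx"],(v-c["cy"])/c["fy"],1]);t=P[:3,3];return (t+r*(z-t[2])/r[2])
E
python3 - <<'E'
from h import *
d=pickle.load(open("cam0.pkl","rb"))
T=lambda x,y,z:ray(d["top"],225+(x+.5)/4-.5,182+(y+.5)/4-.5,z)[:2]*1000
S=lambda x,y,z:ray(d["scene"],230+(x+.5)/3.6-.5,210+(y+.5)/3.6-.5,z)[:2]*1000
np.set_printoptions(precision=1,suppress=True)
for n,p in dict(c1=(22,38,.012),c2=(705,40,.012),c3=(705,247,.012),c4=(21,247,.012),cellL=(395,136,.053),cellR=(611,135,.053),handle=(510,109,.125),notch=(300,80,.044),screw=(299,35,.048),canL=(120,450,.062),canR=(563,436,.062)).items():print(n,T(*p))
print('scene')
for n,p in dict(c1=(42,427,.0),c4=(763,363,.0),c3=(715,220,.012),c2=(40,276,.012),canL=(567,49,.062),canR=(176,87,.062),handle=(244,164,.125),screw=(474,325,.048),rL1=(310,238,.053),rL2=(403,231,.053),rL3=(412,281,.053),rL4=(317,290,.053),rR1=(93,254,.053),rR2=(183,249,.053),rR3=(190,309,.053),rR4=(93,316,.053),brass=(254,314,.04)).items():print(n,S(*p))
E
```

```text
c1 [686.3 205.4]
c2 [ 686.7 -215.5]
c3 [ 558.  -213.7]
c4 [556.4 202.9]
cellL [618.5 -24.4]
cellR [ 619.6 -152.8]
handle [621.1 -88.5]
notch [654.   32.7]
screw [680.6  33.3]
canL [431.5 134.5]
canR [ 440.6 -122.4]
scene
c1 [ 682.7 -212.4]
c4 [683.4 206. ]
c3 [563.  207.7]
c2 [ 561.9 -213.3]
canL [433.3 137.6]
canR [ 441.9 -121.5]
handle [617.1 -86.9]
screw [682.8  35.1]
rL1 [598.4 -49.6]
rL2 [599.2   5.9]
rL3 [645.8   4.9]
rL4 [646.6 -50.2]
rR1 [ 596.3 -177.9]
rR2 [ 598.7 -125. ]
rR3 [ 653.7 -123.6]
rR4 [ 652.5 -178.6]
brass [647.6 -87.2]
```

Both cameras agree within ~3 mm: yaw ≈ 0, cradle x ≈ 0.620, handle y ≈ -0.088, cells y ≈ -0.153/-0.023, notch y ≈ 0.034 (121 mm of slide, in range). Turn the tool so the fingers close along world x.

Units first: shifts go in shares of 40 cm and turns go in shares of 2 rad. So -0.12 rad is -0.06.

```bash
python3 drive.py '{"dx":[0,0,0,0,0,0,0,0],"dy":[0,0,0,0,0,0,0,0],"dz":[0,0,0,0,0,0,0,0],"ax":[0,0,0,0,0,0,0,0],"ay":[0,0,0,0,0,0,0,0],"az":[-0.06,-0.06,-0.06,-0.06,-0.06,-0.06,-0.06,-0.06]}' 0.092 30; python3 drive.py '{"dx":[0,0,0,0,0],"dy":[0,0,0,0,0],"dz":[0,0,0,0,0],"ax":[0,0,0,0,0],"ay":[0,0,0,0,0],"az":[-0.06,-0.06,-0.058,0,0]}'
```

```text
time: 0.77
tool_pos: [0.1323, -0.508, 0.4043]
tool_rot: [-3.141, -0.001, 1.221]
contact_force: [-0.5, 0.1, 0.0]
opening: 0.0917
grip_force: 0.0
time: 1.18
tool_pos: [0.1324, -0.508, 0.4045]
tool_rot: [-3.142, -0.001, 1.567]
contact_force: [0.3, 0.5, -0.8]
opening: 0.0917
grip_force: 0.0
```

To row units: 0.032 m is 0.08, 0.0255 m is 0.0638.

```bash
python3 drive.py '{"dx":[0.08,0.08,0.08,0.08,0.08,0.08,0.08,0.08],"dy":[0.0638,0.0638,0.0638,0.0638,0.0638,0.0638,0.0638,0.0638],"dz":[0,0,0,0,0,0,0,0],"ax":[0,0,0,0,0,0,0,0],"ay":[0,0,0,0,0,0,0,0],"az":[0,0,0,0,0,0,0,0]}'; python3 drive.py '{"dx":[0.08,0.08,0.08,0.08,0,0,0],"dy":[0.0638,0.0638,0.0638,0.0638,0,0,0],"dz":[0,0,0,0,0,0,0],"ax":[0,0,0,0,0,0,0],"ay":[0,0,0,0,0,0,0],"az":[0,0,0,0,0,0,0]}'
python3 - <<'E'
from cell import robot
import cv2,pickle
c=robot.read_camera("wrist");pickle.dump(c,open("w1.pkl","wb"));cv2.imwrite("pics/w1.png",c["image"][:,:,::-1])
E
```

```text
time: 1.85
tool_pos: [0.3371, -0.2502, 0.4048]
tool_rot: [3.141, 0.0, 1.566]
contact_force: [0.8, -0.3, -0.6]
opening: 0.0918
grip_force: 0.0
time: 2.43
tool_pos: [0.4382, -0.124, 0.4045]
tool_rot: [-3.141, 0.0, 1.57]
contact_force: [0.5, 0.9, -0.0]
opening: 0.0916
grip_force: 0.0
```

View pics/w1.png

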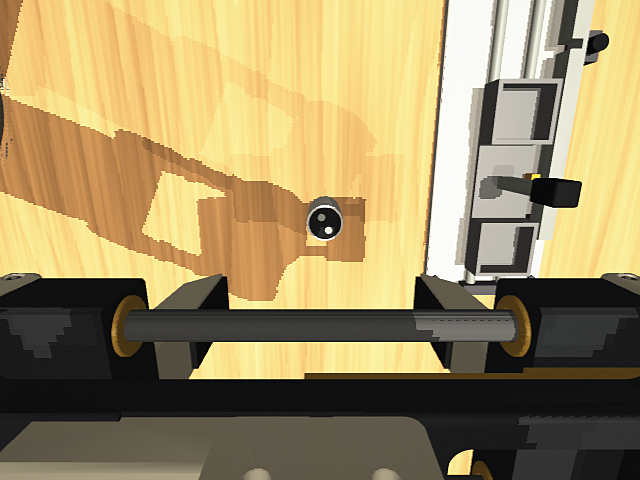

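Wrist view: can top centred at (324,222), left cell rim roughly (497..562, 79..145), notch screw at (598,42).

Run:
```python
from h import *
c=pickle.load(open("w1.pkl","rb"))
for n,p in dict(can=(324,222,.062),L1=(498,79,.053),L2=(562,79,.053),L3=(556,146,.053),L4=(494,144,.053),R1=(481,222,.053),R2=(538,221,.053),hl=(581,193,.125),screw=(599,41,.048),notch=(578,44,.044)).items():print(n,ray(c,*p).round(4)[:2])
```

```text
can [ 0.4411 -0.1221]
L1 [0.5949 0.0048]
L2 [0.6514 0.0047]
L3 [ 0.6562 -0.0524]
L4 [ 0.5985 -0.0505]
R1 [ 0.5954 -0.1243]
R2 [ 0.6511 -0.1234]
hl [ 0.6339 -0.0866]
screw [0.6814 0.0361]
notch [0.6662 0.0348]
```

To row units: 0.04 m is 0.1, 0.003 m is 0.0075.

```bash
python3 drive.py '{"dx":[0.005,0,0,0,0,0,0,0],"dy":[0.0075,0,0,0,0,0,0,0],"dz":[0.08,0.1,0.1,0.1,0.075,0.03,0,0],"ax":[0,0,0,0,0,0,0,0],"ay":[0,0,0,0,0,0,0,0],"az":[0,0,0,0,0,0,0,0]}'; python3 drive.py '{"dx":[0,0,0,0,0,0,0,0],"dy":[0,0,0,0,0,0,0,0],"dz":[0,0,0,0,0,0,0,0],"ax":[0,0,0,0,0,0,0,0],"ay":[0,0,0,0,0,0,0,0],"az":[0,0,0,0,0,0,0,0]}' 0.02 20
```

```text
time: 3.15
tool_pos: [0.4409, -0.1233, 0.2106]
tool_rot: [-3.14, -0.0, 1.568]
contact_force: [0.2, 0.2, 0.4]
opening: 0.0914
grip_force: 0.0
time: 3.82
tool_pos: [0.4414, -0.122, 0.2108]
tool_rot: [3.142, 0.0, 1.571]
contact_force: [-0.6, -0.3, -0.3]
opening: 0.0431
grip_force: 0.0
```

To row units: -0.04 m is -0.1, -0.03 m is -0.075.

```bash
python3 drive.py '{"dx":[0,0,0,0,0,0],"dy":[0,0,0,0,0,0],"dz":[0,0,0,0,0,0],"ax":[0,0,0,0,0,0],"ay":[0,0,0,0,0,0],"az":[0,0,0,0,0,0]}'; python3 drive.py '{"dx":[0,0,0,0,0],"dy":[0,0,0,0,0],"dz":[-0.025,-0.075,-0.1,0,0],"ax":[0,0,0,0,0],"ay":[0,0,0,0,0],"az":[0,0,0,0,0]}'
```

```text
time: 4.32
tool_pos: [0.4413, -0.1221, 0.2107]
tool_rot: [3.142, 0.0, 1.571]
contact_force: [0.5, 0.2, 0.7]
opening: 0.0357
grip_force: 20.0
time: 4.73
tool_pos: [0.4417, -0.1223, 0.2923]
tool_rot: [3.137, 0.002, 1.571]
contact_force: [-0.2, 0.5, -1.6]
opening: 0.0355
grip_force: 20.0
```

To row units: 0.036 m is 0.09, -0.006 m is -0.015.

```bash
python3 drive.py '{"dx":[-0.015,-0.015,-0.015,-0.015,-0.015,0,0,0],"dy":[0.09,0.09,0.09,0.09,0.09,0,0,0],"dz":[0,0,0,0,0,0,0,0],"ax":[0,0,0,0,0,0,0,0],"ay":[0,0,0,0,0,0,0,0],"az":[0,0,0,0,0,0,0,0]}'
python3 - <<'E'
from cell import robot
import cv2,pickle
c=robot.read_camera("wrist");pickle.dump(c,open("w2.pkl","wb"));cv2.imwrite("pics/w2.png",c["image"][:,:,::-1])
E
```

```text
time: 5.4
tool_pos: [0.6206, -0.1518, 0.2884]
tool_rot: [-3.137, -0.001, 1.571]
contact_force: [-0.8, -0.2, -1.5]
opening: 0.0357
grip_force: 20.0
```

View pics/w2.png

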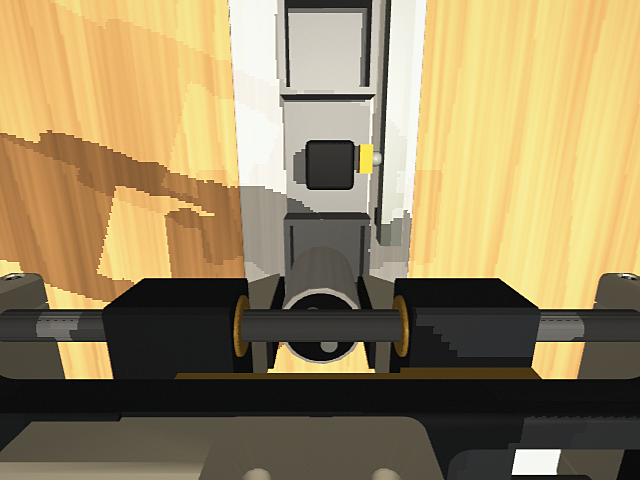

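Wrist view over the right cell: handle top (307..354, 141..~187), right cell's near rim at row 213 spanning columns 285..370, left cell's rim at row 98 (281..375).

Run:
```python
from h import *
c=pickle.load(open("w2.pkl","rb"));print(np.array(c["pose"]).round(3))
for n,p in dict(h1=(307,141,.125),h2=(354,187,.125),R1=(285,213,.053),R2=(370,213,.053),L1=(281,98,.053),L2=(375,98,.053),base1=(232,50,.012),base2=(425,50,.012),ball=(377,158,.034)).items():print(n,ray(c,*p).round(4)[:2])
```

```text
[[ 1.     0.001 -0.004  0.621]
 [-0.    -0.965 -0.26  -0.08 ]
 [-0.004  0.26  -0.965  0.269]
 [ 0.     0.     0.     1.   ]]
h1 [ 0.6145 -0.078 ]
h2 [ 0.6338 -0.0964]
R1 [ 0.5969 -0.1207]
R2 [ 0.6509 -0.1207]
L1 [ 0.5965 -0.0526]
L2 [ 0.6513 -0.0527]
base1 [ 0.5598 -0.0173]
base2 [ 0.6894 -0.0174]
ball [ 0.6568 -0.0873]
```

To row units: 0.02 m is 0.05, 0.0025 m is 0.0063.

```bash
python3 drive.py '{"dx":[0,0,0,0,0,0],"dy":[0.0063,0,0,0,0,0],"dz":[0.05,0.05,0.01,0,0,0],"ax":[0,0,0,0,0,0],"ay":[0,0,0,0,0,0],"az":[0,0,0,0,0,0]}'
```

```text
time: 5.95
tool_pos: [0.6239, -0.1522, 0.2482]
tool_rot: [3.14, 0.001, 1.571]
contact_force: [-0.3, -0.3, -0.7]
opening: 0.0357
grip_force: 20.0
```

To row units: 0.004 m is 0.01, 0.003 m is 0.0075.

```bash
python3 drive.py '{"dx":[0,0,0,0,0,0],"dy":[0,0,0,0,0,0],"dz":[0.01,0.0075,0.0025,0,0,0],"ax":[0,0,0,0,0,0],"ay":[0,0,0,0,0,0],"az":[0,0,0,0,0,0]}'
```

```text
time: 6.45
tool_pos: [0.624, -0.1521, 0.2396]
tool_rot: [3.141, 0.001, 1.571]
contact_force: [-1.1, 0.4, 5.2]
opening: 0.0354
grip_force: 20.0
```

Floor contact felt at the expected height; release and lift.

To row units: -0.04 m is -0.1, -0.02 m is -0.05.

```bash
python3 drive.py '{"dx":[0,0,0,0,0,0],"dy":[0,0,0,0,0,0],"dz":[0,0,0,0,0,0],"ax":[0,0,0,0,0,0],"ay":[0,0,0,0,0,0],"az":[0,0,0,0,0,0]}' 0.09; python3 drive.py '{"dx":[0,0,0,0,0],"dy":[0,0,0,0,0],"dz":[-0.05,-0.1,-0.1,0,0],"ax":[0,0,0,0,0],"ay":[0,0,0,0,0],"az":[0,0,0,0,0]}'
```

```text
time: 6.95
tool_pos: [0.6238, -0.1521, 0.2385]
tool_rot: [-3.141, -0.0, 1.571]
contact_force: [0.8, -0.5, 0.7]
opening: 0.0708
grip_force: 0.0
time: 7.37
tool_pos: [0.6243, -0.1522, 0.3418]
tool_rot: [3.136, 0.002, 1.571]
contact_force: [0.1, 0.5, -1.6]
opening: 0.0902
grip_force: 0.0
```

To row units: 0.032 m is 0.08, -0.0213 m is -0.0533.

```bash
python3 drive.py '{"dx":[0.08,0.08,0.08,0.08,0.08,0.08,0.08,0.08],"dy":[-0.0533,-0.0533,-0.0533,-0.0533,-0.0533,-0.0533,-0.0533,-0.0533],"dz":[0,0,0,0,0,0,0,0],"ax":[0,0,0,0,0,0,0,0],"ay":[0,0,0,0,0,0,0,0],"az":[0,0,0,0,0,0,0,0]}'; python3 drive.py '{"dx":[0.08,0,0,0],"dy":[-0.0533,0,0,0],"dz":[0,0,0,0],"ax":[0,0,0,0],"ay":[0,0,0,0],"az":[0,0,0,0]}'
python3 - <<'E'
from cell import robot
import cv2,pickle
c=robot.read_camera("wrist");pickle.dump(c,open("w3.pkl","wb"));cv2.imwrite("pics/w3.png",c["image"][:,:,::-1])
E
```

```text
time: 8.03
tool_pos: [0.4517, 0.1051, 0.3374]
tool_rot: [-3.139, 0.0, 1.57]
contact_force: [0.9, 0.6, 0.3]
opening: 0.0897
grip_force: 0.0
time: 8.37
tool_pos: [0.4322, 0.1358, 0.3381]
tool_rot: [-3.141, 0.001, 1.572]
contact_force: [0.7, 0.1, 0.1]
opening: 0.0898
grip_force: 0.0
```

View pics/w3.png

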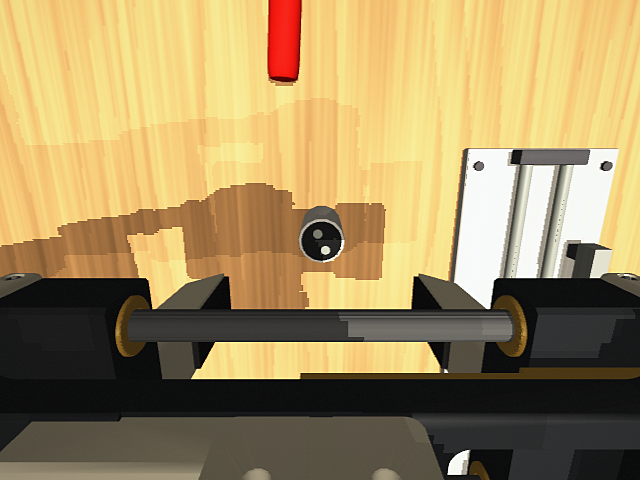

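Can top centred at (322,241); the screwdriver's end at (285,78) is well ahead.

Run:
```python
from h import *
c=pickle.load(open("w3.pkl","rb"))
print(ray(c,322,241,.062),ray(c,285,78,.02))
```

```text
[0.43304587 0.13691647 0.062     ] [0.4035786  0.25975169 0.02      ]
```

Position confirmed to ~1 mm. Descend to TCP z ≈ 0.211.

To row units: 0.04 m is 0.1, 0.035 m is 0.0875.

```bash
python3 drive.py '{"dx":[0.0025,0,0,0,0,0],"dy":[0.0025,0,0,0,0,0],"dz":[0.075,0.1,0.0875,0.055,0,0],"ax":[0,0,0,0,0,0],"ay":[0,0,0,0,0,0],"az":[0,0,0,0,0,0]}'; python3 drive.py '{"dx":[0,0,0,0,0,0,0,0],"dy":[0,0,0,0,0,0,0,0],"dz":[0,0,0,0,0,0,0,0],"ax":[0,0,0,0,0,0,0,0],"ay":[0,0,0,0,0,0,0,0],"az":[0,0,0,0,0,0,0,0]}' 0.02 20;  python3 drive.py '{"dx":[0,0,0,0,0,0],"dy":[0,0,0,0,0,0],"dz":[0,0,0,0,0,0],"ax":[0,0,0,0,0,0],"ay":[0,0,0,0,0,0],"az":[0,0,0,0,0,0]}'
```

```text
time: 8.92
tool_pos: [0.4336, 0.1359, 0.2109]
tool_rot: [-3.139, 0.001, 1.569]
contact_force: [0.2, -0.0, 0.7]
opening: 0.09
grip_force: 0.0
time: 9.58
tool_pos: [0.4331, 0.137, 0.2118]
tool_rot: [3.141, 0.0, 1.571]
contact_force: [-0.1, 0.3, 0.4]
opening: 0.0412
grip_force: 0.0
time: 10.08
tool_pos: [0.4331, 0.1369, 0.2117]
tool_rot: [-3.142, 0.0, 1.571]
contact_force: [-1.4, 0.2, 0.8]
opening: 0.0354
grip_force: 20.0
```

To row units: -0.03 m is -0.075, -0.02 m is -0.05.

```bash
python3 drive.py '{"dx":[0,0,0,0],"dy":[0,0,0,0],"dz":[-0.05,-0.075,-0.075,0],"ax":[0,0,0,0],"ay":[0,0,0,0],"az":[0,0,0,0]}'; python3 drive.py '{"dx":[-0.0568,-0.0568,-0.0568,-0.0568,-0.0568,-0.0568,-0.0568,0],"dy":[0.068,0.068,0.068,0.068,0.068,0.068,0.068,0],"dz":[0,0,0,0,0,0,0,0],"ax":[0,0,0,0,0,0,0,0],"ay":[0,0,0,0,0,0,0,0],"az":[0,0,0,0,0,0,0,0]}'; python3 drive.py '{"dx":[0,0,0],"dy":[0,0,0],"dz":[0,0,0],"ax":[0,0,0],"ay":[0,0,0],"az":[0,0,0]}'
```

```text
time: 10.42
tool_pos: [0.4346, 0.1372, 0.2962]
tool_rot: [3.133, -0.001, 1.571]
contact_force: [1.7, 1.0, -0.6]
opening: 0.0355
grip_force: 20.0
time: 11.08
tool_pos: [0.6269, -0.0263, 0.2904]
tool_rot: [3.138, 0.002, 1.567]
contact_force: [-0.8, -0.6, 0.5]
opening: 0.0357
grip_force: 20.0
time: 11.33
tool_pos: [0.6228, -0.0212, 0.2911]
tool_rot: [-3.14, -0.0, 1.571]
contact_force: [-0.5, 0.3, -1.2]
opening: 0.0356
grip_force: 20.0
```

To row units: 0.02 m is 0.05, 0.006 m is 0.015.

```bash
python3 drive.py '{"dx":[-0.0025,0,0,0,0,0,0,0],"dy":[0.0018,0,0,0,0,0,0,0],"dz":[0.05,0.05,0.015,0.0075,0.005,0,0,0],"ax":[0,0,0,0,0,0,0,0],"ay":[0,0,0,0,0,0,0,0],"az":[0,0,0,0,0,0,0,0]}'
```

```text
time: 12.0
tool_pos: [0.6245, -0.0229, 0.2417]
tool_rot: [3.14, 0.0, 1.571]
contact_force: [0.4, -0.8, -0.3]
opening: 0.0355
grip_force: 20.0
```

To row units: 0.001 m is 0.0025, 0.0005 m is 0.0013.

```bash
python3 drive.py '{"dx":[0,0,0,0],"dy":[0,0,0,0],"dz":[0.0025,0.0013,0,0],"ax":[0,0,0,0],"ay":[0,0,0,0],"az":[0,0,0,0]}';  python3 drive.py '{"dx":[0,0,0,0,0,0],"dy":[0,0,0,0,0,0],"dz":[0,0,0,0,0,0],"ax":[0,0,0,0,0,0],"ay":[0,0,0,0,0,0],"az":[0,0,0,0,0,0]}' 0.09; python3 drive.py '{"dx":[0,0,0,0,0,0],"dy":[0,0,0,0,0,0],"dz":[-0.05,-0.1,-0.1,0,0,0],"ax":[0,0,0,0,0,0],"ay":[0,0,0,0,0,0],"az":[0,0,0,0,0,0]}'
python3 - <<'E'
from cell import robot
import cv2,pickle
c=robot.read_camera("wrist");pickle.dump(c,open("w4.pkl","wb"));
t=robot.read_camera("scene");a=t["image"][210:340,230:450]
b=cv2.resize(a,(550,325),interpolation=cv2.INTER_CUBIC);w=cv2.resize(c["image"],(360,270),interpolation=cv2.INTER_AREA)
import numpy as np
o=np.zeros((595,550,3),np.uint8);o[:325]=b;o[325:,:360]=w
cv2.imwrite("pics/w4.png",o[:,:,::-1])
E
```

```text
time: 12.33
tool_pos: [0.6245, -0.023, 0.2406]
tool_rot: [3.14, 0.0, 1.571]
contact_force: [-1.5, -0.1, 5.4]
opening: 0.0359
grip_force: 20.0
time: 12.83
tool_pos: [0.6243, -0.023, 0.2391]
tool_rot: [-3.141, 0.0, 1.571]
contact_force: [0.3, 0.2, -0.3]
opening: 0.0712
grip_force: 0.0
time: 13.33
tool_pos: [0.624, -0.0229, 0.3388]
tool_rot: [-3.141, 0.0, 1.571]
contact_force: [-0.2, 0.0, -0.6]
opening: 0.0898
grip_force: 0.0
```

View pics/w4.png

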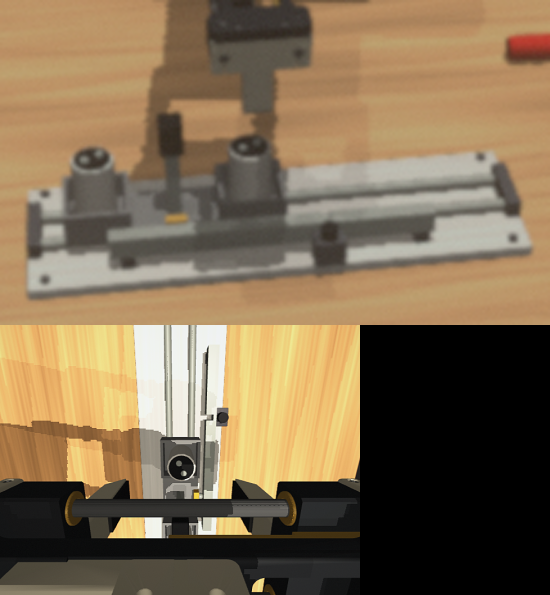

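Both cans stand upright in the cells; the notch gap and thumbscrew are well visible in the wrist picture near (372,164) and (395,164). Enlarge there.

Run:
```python
import cv2,pickle
c=pickle.load(open("w4.pkl","rb"))
cv2.imwrite("pics/w4z.png",cv2.resize(c["image"][130:290,270:430,::-1],None,fx=3.5,fy=3.5,interpolation=cv2.INTER_CUBIC))
```

```text
(no output)
```

View pics/w4z.png

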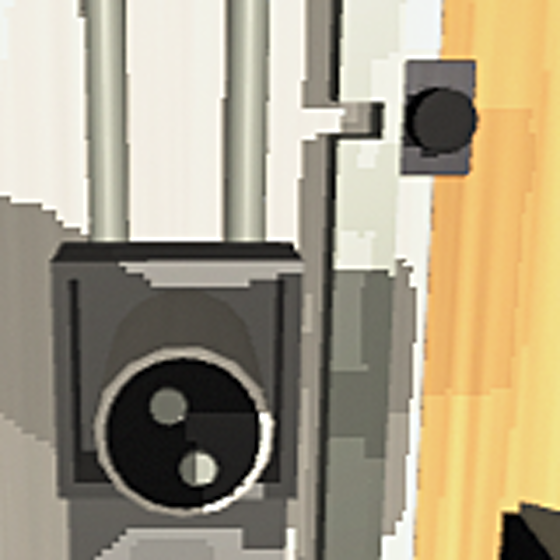

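Run:
```python
from h import *
c=pickle.load(open("w4.pkl","rb"))
f=lambda x,y,z:ray(c,270+(x+.5)/3.5-.5,130+(y+.5)/3.5-.5,z).round(4)[:2]
for p in [(360,102,.044),(360,137,.044),(442,120,.048),(55,262,.053),(300,262,.053),(184,430,.091)]:print(p,f(*p))
print(c["pose"][:3,3])
```

```text
(360, 102, 0.044) [0.6641 0.0394]
(360, 137, 0.044) [0.6644 0.0318]
(442, 120, 0.048) [0.6817 0.0357]
(55, 262, 0.053) [0.5964 0.0051]
(300, 262, 0.053) [0.6508 0.0051]
(184, 430, 0.091) [ 0.6249 -0.0222]
[0.62414731 0.04840355 0.31959645]
```

Notch y ≈ 0.0356 (gap measured 7.6 mm vs 8 expected), handle y ≈ -0.0875, so slide ≈ 0.123. Grip the handle.

To row units: -0.0346 m is -0.0865, -0.03 m is -0.075.

```bash
python3 drive.py '{"dx":[-0.075,-0.0865,0,0,0,0,0,0],"dy":[0,0,0,0,0,0,0,0],"dz":[0,0,0,0,0.075,0.075,0.02,0],"ax":[0,0,0,0,0,0,0,0],"ay":[0,0,0,0,0,0,0,0],"az":[0,0,0,0,0,0,0,0]}'; python3 drive.py '{"dx":[0,0,0,0,0,0,0,0],"dy":[0,0,0,0,0,0,0,0],"dz":[0,0,0,0,0,0,0,0],"ax":[0,0,0,0,0,0,0,0],"ay":[0,0,0,0,0,0,0,0],"az":[0,0,0,0,0,0,0,0]}' 0.01 45; python3 drive.py '{"dx":[0,0,0,0,0,0,0,0],"dy":[0,0,0,0,0,0,0,0],"dz":[0,0,0,0,0,0,0,0],"ax":[0,0,0,0,0,0,0,0],"ay":[0,0,0,0,0,0,0,0],"az":[0,0,0,0,0,0,0,0]}'
```

```text
time: 14.1
tool_pos: [0.6234, -0.0865, 0.2678]
tool_rot: [-3.134, -0.002, 1.572]
contact_force: [-0.7, 0.1, 0.8]
opening: 0.0901
grip_force: 0.0
time: 14.77
tool_pos: [0.6242, -0.0876, 0.2714]
tool_rot: [3.141, 0.0, 1.571]
contact_force: [-1.0, 0.7, -0.0]
opening: 0.0413
grip_force: 0.0
time: 15.43
tool_pos: [0.6238, -0.0876, 0.2711]
tool_rot: [-3.14, -0.0, 1.571]
contact_force: [-5.5, -0.2, 2.6]
opening: 0.0194
grip_force: 45.0
```

To row units: 0.012 m is 0.03, 0.008 m is 0.02.

```bash
python3 drive.py '{"dx":[0.01,0.02,0.03,0.03,0.03,0.03,0.03,0.02],"dy":[0,0,0,0,0,0,0,0],"dz":[0,0,0,0,0,0,0,0],"ax":[0,0,0,0,0,0,0,0],"ay":[0,0,0,0,0,0,0,0],"az":[0,0,0,0,0,0,0,0]}'; python3 drive.py '{"dx":[0.02,0.015,0.01,0.005,0,0,0],"dy":[0,0,0,0,0,0,0],"dz":[0,0,0,0,0,0,0],"ax":[0,0,0,0,0,0,0],"ay":[0,0,0,0,0,0,0],"az":[0,0,0,0,0,0,0]}'
```

```text
time: 16.1
tool_pos: [0.6237, -0.0072, 0.2711]
tool_rot: [-3.14, 0.001, 1.571]
contact_force: [-5.2, -2.5, 3.7]
opening: 0.0196
grip_force: 45.0
time: 16.68
tool_pos: [0.6237, 0.0129, 0.2711]
tool_rot: [-3.14, -0.001, 1.571]
contact_force: [-5.7, 1.8, 2.8]
opening: 0.0199
grip_force: 45.0
```

To row units: 0.002 m is 0.005, 0.001 m is 0.0025.

```bash
python3 drive.py '{"dx":[0.005,0.005,0.005,0.005,0.005,0.005,0.005,0.0025],"dy":[0,0,0,0,0,0,0,0],"dz":[0,0,0,0,0,0,0,0],"ax":[0,0,0,0,0,0,0,0],"ay":[0,0,0,0,0,0,0,0],"az":[0,0,0,0,0,0,0,0]}'; for i in 1 2 3; do python3 drive.py '{"dx":[0.0013,0.0013],"dy":[0,0],"dz":[0,0],"ax":[0,0],"ay":[0,0],"az":[0,0]}' | egrep 'tool_pos|contact'; done
```

```text
time: 17.35
tool_pos: [0.6237, 0.0274, 0.2711]
tool_rot: [-3.14, 0.0, 1.571]
contact_force: [-5.3, -1.6, 3.3]
opening: 0.0197
grip_force: 45.0
tool_pos: [0.6237, 0.0284, 0.2711]
contact_force: [-6.3, -2.1, 2.6]
tool_pos: [0.6237, 0.0293, 0.2711]
contact_force: [-6.2, -1.6, 2.6]
tool_pos: [0.6237, 0.0303, 0.2711]
contact_force: [-6.4, 0.6, 3.5]
```

To row units: 0.0005 m is 0.0013.

```bash
for i in 1 2 3 4; do python3 drive.py '{"dx":[0.0013,0.0013],"dy":[0,0],"dz":[0,0],"ax":[0,0],"ay":[0,0],"az":[0,0]}' | egrep 'tool_pos|contact'; done
```

```text
tool_pos: [0.6237, 0.0315, 0.2711]
contact_force: [-5.3, -0.2, 3.4]
tool_pos: [0.6237, 0.0326, 0.2711]
contact_force: [-4.8, 0.8, 3.0]
tool_pos: [0.6237, 0.034, 0.2711]
contact_force: [-5.4, 3.1, 4.0]
tool_pos: [0.6237, 0.0351, 0.2711]
contact_force: [-6.4, 0.1, 3.3]
```

To row units: 0.0005 m is 0.0013.

```bash
for i in 1 2; do python3 drive.py '{"dx":[0.0013,0,0],"dy":[0,0,0],"dz":[0,0,0],"ax":[0,0,0],"ay":[0,0,0],"az":[0,0,0]}' | egrep 'tool_pos|contact'; done
python3 - <<'E'
from cell import robot
import cv2
c=robot.read_camera("scene");w=robot.read_camera("wrist")
import numpy as np
b=cv2.resize(c["image"][200:340,230:450],(550,350),interpolation=cv2.INTER_CUBIC);
o=np.zeros((590,550,3),np.uint8);o[:350]=b;o[350:,:320]=cv2.resize(w["image"],(320,240),interpolation=cv2.INTER_AREA)
cv2.imwrite("pics/end.png",o[:,:,::-1])
E
```

```text
tool_pos: [0.6237, 0.0352, 0.2711]
contact_force: [-6.1, 1.2, 3.9]
tool_pos: [0.6237, 0.0354, 0.2711]
contact_force: [-6.0, -0.9, 3.1]
```

View pics/end.png

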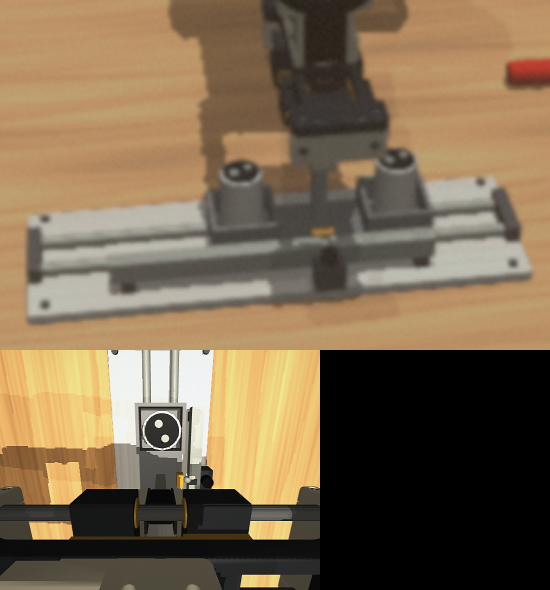

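The brass plunger lines up with the thumbscrew and both cans stand upright. The ball pulled the cradle in at y ≈ 0.034, and it now holds at 0.0354, against a seen notch at 0.0356. Commanding a further 1 mm moved it only 0.3 mm.

```bash
python3 drive.py '{"dx":[0,0,0,0],"dy":[0,0,0,0],"dz":[0,0,0,0],"ax":[0,0,0,0],"ay":[0,0,0,0],"az":[0,0,0,0]}'; python3 -c "
from cell import robot
print(robot.hand_in())"
```

```text
time: 19.45
tool_pos: [0.6237, 0.0354, 0.2711]
tool_rot: [-3.14, 0.0, 1.571]
contact_force: [-5.7, -1.3, 3.2]
opening: 0.0197
grip_force: 45.0
the job is handed in; nothing more can be done
None
```

I handed the job in at 19.5 s: both capacitors stand upright in their cells, and the cradle is at rest, its handle still gripped at 45 N and the ball seated in the notch (by feel and camera); the bystanders were not touched, and no verdict came back.

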